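Find the slack battery-well cap and ring it

ROBOT

A 7-joint arm with a two-finger parallel gripper is mounted at the origin on the work surface. World frame = base frame: x ahead of the robot, y to its left, z up, the work surface at z = 0. Lengths are in m, angles in rad, forces in N, time in s.
With the tool pointing down it reaches from about 0.425 to 0.975 m from the base axis. Payload 16.7 kg.
Tool frame: the origin (TCP) lies midway between the tips of the shut fingers; the grasp point (between the pads) lies 19 mm behind it (arm.grip_point_offset is the z of the grasp point in the tool frame, in m); z points along the fingers, y is the direction in which the jaws open and shut (so a half turn about z gives the same grasp; the last joint's range is limited). The gripper opens to 85 mm and grips with 20 to 120 N. Pads are 22 mm wide; open, the fingers measure 114 mm over their backs; the gripper's body (76 mm by 85 mm) begins 54 mm behind the grasp point. The pads swing forward as they close: fully open they stand 13 mm farther back than shut.
Start: joints at [-1.385, 0.426, 0.074, 1.606, -0.034, 1.111, -0.067], TCP at [0.222, 0.637, 0.231] pointing down, gripper open.
Joint ranges: [-2.85, 2.85], [-0.5, 2.14], [-1.23, 1.37], [0.21, 2.46], [-1.02, 4.16], [0.16, 2.05], [-2.73, 2.73]. Speed limits (rad/s): [1.89, 1.89, 2.39, 2.39, 3.01, 3.01, 3.01].

INTERFACE

Orientations are given as a unit quaternion [w, x, y, z].
In Python, from bench import arm gives the robot as it stands.
- The arm moves only by the tool move_arm, never from a script. Its argument "increments" is a list of rows, each an object with "travel": the shift along the tool's x, y, z in units of 25 mm (1.0 is 25 mm), a list of three; "roll": the turn about the tool's z in units of 6 degrees (1.0 is 6 degrees). A call has 1 to 10 rows; each row is the pose to reach, as a shift and turn from the pose measured when the call began, along the tool's axes at that moment; what a row does not reach only later rows make up. A row lasts 1/12 s, in which the tool goes at most 41.7 mm and 7.16 degrees, less where a joint would pass 70% of its speed; a pose out of reach is approached as far as the arm can. A call with a gripper value outside its range is refused whole. "jaw" is the finger opening in mm, from 0 to 85.4, set as the call begins (left out, the last holds). The fingers move at their own pace and stop on an object; "force" is the grip in N (left out, the last holds). Time passes only in rows, so rows that repeat a pose let the fingers close. It gives the time, the measured TCP pose, the force and the opening at its end, in the units of the state.
- arm.read_state(): the state, without advancing time (a new reading comes with each control period).
- arm.get_image(name): name is "scene" or "top" or "wrist"; returns (picture, depth): 480x640x3 uint8, red, green, blue; 480x640 float32, m along the optical axis (not along the pixel's ray), 0 where there is no reading.
- arm.camera_info(name): a dict with "K" (3x3 intrinsics, pixels), "position" and "rotation" of the camera in the world. Camera axes: x right, y up, looking along -z (the intrinsics and any distortion apply to the point x, -y, -z); pixel columns grow to the right and rows downward; lengths in m; the calibration is good to about 2 mm. The wrist camera is an equidistant fisheye: a pixel r from the principal point sees the ray r / f radians off the axis. A picture is of the moment at which its call begins: read the wrist's pose just before it. camera_info takes no time and is no camera call; for the wrist camera it gives the pose at the moment of the call.
- arm.close_job(): hands the job in, once; it reports no verdict.
The state is a dict: "t": time; "joint_pos": joint angles; "joint_vel": joint speeds; "tau": joint torques, N m; "ee_pos": TCP position; "tool_rot": TCP orientation; "ft_force": force on the tool from outside, world axes, zero at the start; "torque": the same for the moment, N m; "width": finger opening in m.
Only numpy, scipy, OpenCV 4.12 (cv2) and the standard library are available. Lean on these libraries where they do the work, as an engineer would, in place of code of your own. Each camera call takes 0.05 s, during which the arm holds its last target.

TASK

One of the four screw caps on the battery caddy is slack, though it looks like the others. Find it by feel: take the caps by their wings and try them with a careful clockwise twist (seen from above), easing off as soon as one resists so that no well is strained; the slack one gives and goes on turning: turn it ten to thirty degrees further and never unscrew any. Then mark it: put the wooden ring flat over the slack cap so that it lies on the caddy around it and let go, without leaning hard on the caddy and leaving everything else where it is.

Things in the scene. Friction and masses are not known exactly. Their poses are not given: they have to be found in the camera images.
- caddy: grey plastic battery caddy, a closed box 110 x 310 x 60 mm, fixed to the cabinet top, its (dummy) drawer front facing -x of its own frame. Origin: centre of its underside; x across (110 mm), y along its length, z up. The four screw caps stand in one row along its y on the flat upper face (60 mm up), 78 mm apart centre to centre, at y = -117, -39, +39, +117 mm.
- marker_ring: loose brown wooden ring, plain, outer diameter 58, hole 44, height 20 mm, 30 g, lying flat on the cabinet top to one side of the caddy. Origin: centre of its underside, z along its axis. The hole passes over a cap with about 4 mm to spare all round; it can be gripped across its outside.
- cap_k_wing (a point): middle of the wing of one of four look-alike black screw caps. A cap is a disc 36 mm across, from 1 to 13 mm above the caddy's upper face, with an upright flat wing across its middle: 34 mm long, 10 mm thick, from 12 to 36 mm above that face. This point lies on the cap's turning axis, 24 mm above the caddy's upper face. x runs along the wing's length, y across its thickness, z up; it turns with the cap. Which well the cap stands on varies, and so does the wing's direction.
- cap_k (a joint): how far that cap has screwed round in its well, rad: 0 at the start, grows as it turns clockwise seen from above (tightening). Three caps are firm: they do not screw round at all at any sensible torque. One is slack: it gives at about 0.11 N m, then turns on against that steady friction and stays where it is left.
- well_k (a joint): twist of the springy well under that cap, rad, clockwise from above positive, 0 when unloaded: it yields with the torque on the cap, 5 N m per rad (0.04 rad at 0.2 N m), and springs back when let go. A firm cap turns only by this and about 0.05 rad per N m of its own. Above 0.40 N m (0.08 rad), either way, the well is strained; 0.2 N m is ample to tell a firm cap from the slack one.
- cap_m_wing (a point): middle of the wing of one of four look-alike black screw caps. A cap is a disc 36 mm across, from 1 to 13 mm above the caddy's upper face, with an upright flat wing across its middle: 34 mm long, 10 mm thick, from 12 to 36 mm above that face. This point lies on the cap's turning axis, 24 mm above the caddy's upper face. x runs along the wing's length, y across its thickness, z up; it turns with the cap. Which well the cap stands on varies, and so does the wing's direction.
- cap_m (a joint): how far that cap has screwed round in its well, rad: 0 at the start, grows as it turns clockwise seen from above (tightening). Three caps are firm: they do not screw round at all at any sensible torque. One is slack: it gives at about 0.11 N m, then turns on against that steady friction and stays where it is left.
- well_m (a joint): twist of the springy well under that cap, rad, clockwise from above positive, 0 when unloaded: it yields with the torque on the cap, 5 N m per rad (0.04 rad at 0.2 N m), and springs back when let go. A firm cap turns only by this and about 0.05 rad per N m of its own. Above 0.40 N m (0.08 rad), either way, the well is strained; 0.2 N m is ample to tell a firm cap from the slack one.
- cap_r_wing (a point): middle of the wing of one of four look-alike black screw caps. A cap is a disc 36 mm across, from 1 to 13 mm above the caddy's upper face, with an upright flat wing across its middle: 34 mm long, 10 mm thick, from 12 to 36 mm above that face. This point lies on the cap's turning axis, 24 mm above the caddy's upper face. x runs along the wing's length, y across its thickness, z up; it turns with the cap. Which well the cap stands on varies, and so does the wing's direction.
- cap_r (a joint): how far that cap has screwed round in its well, rad: 0 at the start, grows as it turns clockwise seen from above (tightening). Three caps are firm: they do not screw round at all at any sensible torque. One is slack: it gives at about 0.11 N m, then turns on against that steady friction and stays where it is left.
- well_r (a joint): twist of the springy well under that cap, rad, clockwise from above positive, 0 when unloaded: it yields with the torque on the cap, 5 N m per rad (0.04 rad at 0.2 N m), and springs back when let go. A firm cap turns only by this and about 0.05 rad per N m of its own. Above 0.40 N m (0.08 rad), either way, the well is strained; 0.2 N m is ample to tell a firm cap from the slack one.
- cap_t_wing (a point): middle of the wing of one of four look-alike black screw caps. A cap is a disc 36 mm across, from 1 to 13 mm above the caddy's upper face, with an upright flat wing across its middle: 34 mm long, 10 mm thick, from 12 to 36 mm above that face. This point lies on the cap's turning axis, 24 mm above the caddy's upper face. x runs along the wing's length, y across its thickness, z up; it turns with the cap. Which well the cap stands on varies, and so does the wing's direction.
- cap_t (a joint): how far that cap has screwed round in its well, rad: 0 at the start, grows as it turns clockwise seen from above (tightening). Three caps are firm: they do not screw round at all at any sensible torque. One is slack: it gives at about 0.11 N m, then turns on against that steady friction and stays where it is left.
- well_t (a joint): twist of the springy well under that cap, rad, clockwise from above positive, 0 when unloaded: it yields with the torque on the cap, 5 N m per rad (0.04 rad at 0.2 N m), and springs back when let go. A firm cap turns only by this and about 0.05 rad per N m of its own. Above 0.40 N m (0.08 rad), either way, the well is strained; 0.2 N m is ample to tell a firm cap from the slack one.
Not all that is in view belongs to the job. Several things look just like the marker_ring: the one meant starts nearest to the robot's base.

How it is judged:
On the way, in this order (a step that is already met when the one before it is completed fails the run):
1. the slack cap has been found: a cap has screwed round clockwise in its well by at least 0.12 rad (7 degrees), the ring still where it lay (value of joint any of cap_k, cap_m, cap_r, cap_t above 0.12 rad and distance of marker_ring from where it was at the start of the episode below 0.03 m), for 0.1 s.
2. the ring lies flat on the caddy round that cap (((value of joint cap_k above 0.12 rad and horizontal distance between marker_ring and cap_k_wing below 0.01 m) or (value of joint cap_m above 0.12 rad and horizontal distance between marker_ring and cap_m_wing below 0.01 m) or (value of joint cap_r above 0.12 rad and horizontal distance between marker_ring and cap_r_wing below 0.01 m) or (value of joint cap_t above 0.12 rad and horizontal distance between marker_ring and cap_t_wing below 0.01 m)) and z of marker_ring in the frame of caddy between 0.055 and 0.065 m and angle between marker_ring's own z axis and vertical below 0.1 rad), for 0.2 s.
At the end, for the whole second after the job is handed in: the ring lies at rest and flat (within 0.1 rad) on the caddy's upper face (within 5 mm), its centre within 10 mm of the axis of the slack cap, which stands screwed round clockwise by at least 0.12 rad (7 degrees) (all of step 2 and linear speed of marker_ring below 0.02 m/s); the robot touches nothing.
It fails at once if a well is strained: twisted with more than 0.40 N m (0.08 rad), either way (value of joint any of well_k, well_m, well_r, well_t above 0.08 rad or value of joint any of well_k, well_m, well_r, well_t below -0.08 rad).
It fails at once if a cap is turned clockwise more than 0.8 rad (46 degrees) (value of joint any of cap_k, cap_m, cap_r, cap_t above 0.8 rad).
It fails at once if a cap is unscrewed (anticlockwise by more than 0.2 rad) (value of joint any of cap_k, cap_m, cap_r, cap_t below -0.2 rad).
It fails at once if the robot, or the ring in its grip, leans on the caddy with more than 40 N (contact force between any of the fingers, the arm, marker_ring and caddy above 40 N).
It fails at once if another object is moved by more than 30 mm or tipped (distance of any of dock, key_bowl, vase, magnifier, glasses_case, cell_a, cell_b from where it was at the start of the episode above 0.03 m or angle between any of dock, key_bowl, vase, magnifier, glasses_case, cell_a, cell_b's own z axis and vertical above 0.4 rad).
It also fails if it takes over 72 s, if anything falls off the work surface, if the arm or the gripper's body presses on something with over 40 N, if the wrist force passes 120 N, or if a joint passes its speed limit or range.

## Working session

There is one attempt and no reset: what is moved stays moved. The work goes in short steps, Python scripts to look and compute and a tool call to move; the robot and the scene stay as the last step left them, time stands still between calls to the robot, and variables do not carry over. Pictures are saved under pics/ and viewed, and the job is handed in when it is done.

Besides the shell and the picture viewer there is one more tool, called after "Request:" as name([rows], argument=value, ...), one row to a line, values as JSON. move_arm: Moves the arm, as the interface text tells. Its arguments: {"type":"object","properties":{"increments":{"type":"array","items":{"type":"object","properties":{"travel":{"type":"array","items":{"type":"number"}},"roll":{"type":"number"}}}},"jaw":{"type":"number"},"force":{"type":"number"}},"required":["increments"]}

```bash
mkdir -p pics; ls
cat > h.py <<'E'
import numpy as np, cv2
from bench import arm
def grab(n,tag):
    ci=arm.camera_info(n); im,d=arm.get_image(n)
    np.savez(f'pics/{tag}.npz',im=im,d=d,K=ci['K'],p=ci['position'],R=ci['rotation'])
    cv2.imwrite(f'pics/{tag}.png',im[:,:,::-1]); return im,d,ci
E
python3 - <<'E'
from h import *
s=arm.read_state(); print(s)
for n in ('scene','top','wrist'):
    im,d,ci=grab(n,n+'0'); print(n,ci)
E
```

```text
pics
{'t': 0.0, 'joint_pos': array([-1.38447185,  0.42675057,  0.07383011,  1.60662857, -0.03407296,
        1.11082701, -0.06710992]), 'joint_vel': array([ 6.06169900e-04,  1.10375268e-03,  5.02775841e-05, -9.45909614e-04,
       -9.71963733e-04,  8.55604762e-04, -8.78537800e-04]), 'tau': array([ 3.66990321e-05, -9.49824643e+01,  3.76083434e+00, -4.63508606e+01,
        1.92342378e-02,  1.02022439e-02, -7.79714298e-06]), 'ee_pos': array([0.22232772, 0.63687912, 0.2305881 ]), 'tool_rot': array([-5.50083381e-05,  1.67129850e-01,  9.85934660e-01, -6.75235398e-04]), 'ft_force': array([-0.34891472,  0.09776422,  1.00881935]), 'torque': array([-0.03709069,  0.00866601,  0.01705609]), 'width': 0.0852231391800937}
scene {'K': array([[450.77483206,   0.        , 318.04185399],
       [  0.        , 450.77483206, 240.0655649 ],
       [  0.        ,   0.        ,   1.        ]]), 'position': array([1.12880164, 0.35697038, 0.6095225 ]), 'rotation': array([0.40480273, 0.20776177, 0.39280114, 0.79917274])}
top {'K': array([[566.5228319 ,   0.        , 323.30268312],
       [  0.        , 566.5228319 , 241.43851772],
       [  0.        ,   0.        ,   1.        ]]), 'position': array([ 0.42588268, -0.06387973,  1.23947368]), 'rotation': array([ 0.71236869,  0.03639993, -0.03224323, -0.70011875])}
wrist {'K': array([[371.64829954,   0.        , 318.87158247],
       [  0.        , 371.64829954, 235.31809813],
       [  0.        ,   0.        ,   1.        ]]), 'position': array([0.14387222, 0.66474897, 0.37302243]), 'rotation': array([ 0.80433869, -0.13289884, -0.09341432,  0.57153384])}
```

View pics/scene0.png

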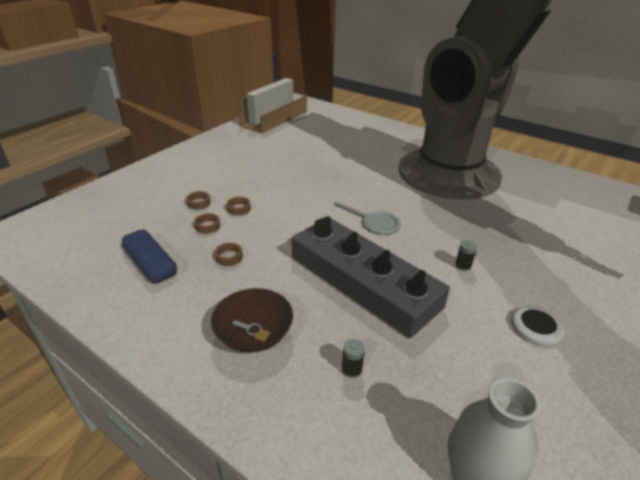

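View pics/top0.png

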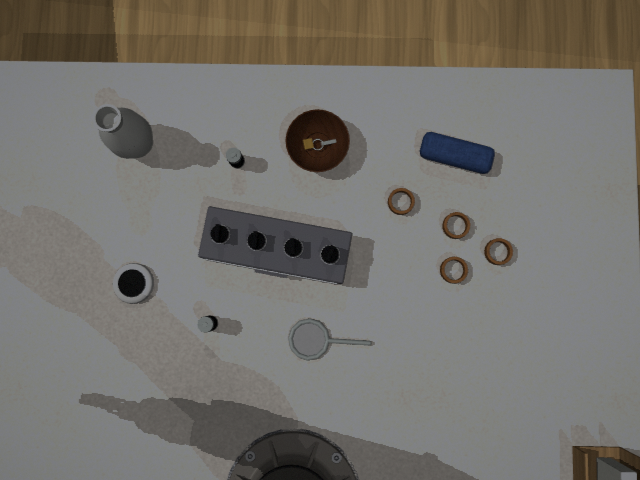

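View pics/wrist0.png

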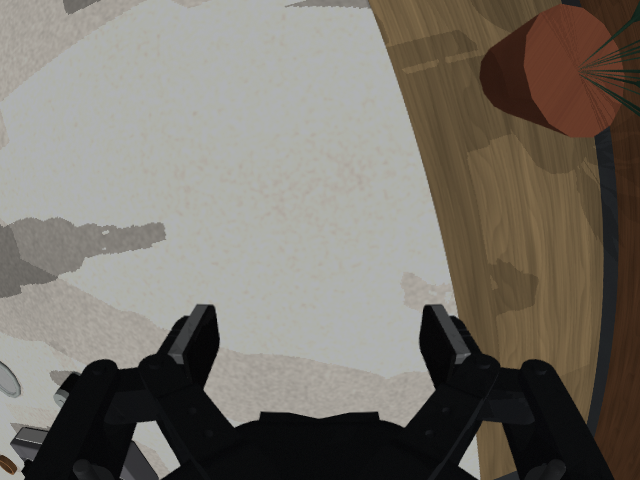

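```bash
cat >> h.py <<'E'
from scipy.spatial.transform import Rotation as Ro
def rot(q): return Ro.from_quat([q[1],q[2],q[3],q[0]]).as_matrix()
def ray(z,uv,fish=False):
    K=z['K']; x=(uv[0]-K[0,2])/K[0,0]; y=(uv[1]-K[1,2])/K[1,1]
    if fish:
        r=np.hypot(x,y); s=np.sin(r)/max(r,1e-9); c=np.array([x*s,-y*s,-np.cos(r)])
    else: c=np.array([x,-y,-1.])
    return z['p'],rot(z['R'])@c
def onplane(z,uv,h,fish=False):
    p,d=ray(z,uv,fish); return p+d*(h-p[2])/d[2]
def proj(z,P,fish=False):
    c=rot(z['R']).T@(np.asarray(P)-z['p']); K=z['K']; x,y,w=c[0],-c[1],-c[2]
    if fish:
        r=np.hypot(x,y); t=np.arctan2(r,w); return np.array([K[0,2]+K[0,0]*t*x/r,K[1,2]+K[1,1]*t*y/r])
    return np.array([K[0,2]+K[0,0]*x/w,K[1,2]+K[1,1]*y/w])
E
python3 - <<'E'
from h import *
z=dict(np.load('pics/top0.npz')); im=z['im']; d=z['d']
hsv=cv2.cvtColor(im,cv2.COLOR_RGB2HSV)
m=((hsv[...,0]<15)&(hsv[...,1]>90)).astype(np.uint8)*255
m[:150]=0;m[:,:370]=0
cs,_=cv2.findContours(m,cv2.RETR_EXTERNAL,cv2.CHAIN_APPROX_NONE)
for c in cs:
    if cv2.contourArea(c)>150 :
        (u,v),r=cv2.minEnclosingCircle(c); P=onplane(z,(u,v),0.02); print(u,v,r,P,np.hypot(*P[:2]))
# caddy by depth
pts=[];
vv,uu=np.mgrid[190:300,180:370]
x=(uu-z['K'][0,2])/z['K'][0,0]; y=(vv-z['K'][1,2])/z['K'][1,1]; D=d[190:300,180:370]
W=np.stack([x*D,-y*D,-D],-1)@rot(z['R']).T+z['p']
top=(abs(W[...,2]-.06)<.012); print(top.sum(), np.median(W[...,2][top]))
P=(W[top][:,:2]*1000).astype(np.float32); r=cv2.minAreaRect(P); print(r)
a=(W[...,2]>.08); n,l,st,ce=cv2.connectedComponentsWithStats(a.astype(np.uint8))
for i in range(1,n):
    if st[i,4]>15: print(st[i,4],ce[i]+[180,190],W[l==i].mean(0),W[l==i][:,2].max())
c=im[195:295,185:365]; cv2.imwrite('pics/c1.png',cv2.resize(cv2.convertScaleAbs(c[:,:,::-1],alpha=2.5),None,fx=4.4,fy=4.4,interpolation=cv2.INTER_CUBIC))
z2=dict(np.load('pics/scene0.npz'));c=z2['im'][200:340,280:460];cv2.imwrite('pics/c2.png',cv2.resize(cv2.convertScaleAbs(c[:,:,::-1],alpha=2.5),None,fx=4,fy=4,interpolation=cv2.INTER_CUBIC))
c=im[180:290,370:530];cv2.imwrite('pics/c3.png',cv2.resize(c[:,:,::-1],None,fx=4,fy=4,interpolation=cv2.INTER_CUBIC))
E
```

```text
453.39794921875 269.4591979980469 13.837421417236328 [ 0.48888317 -0.33637813  0.02      ] 0.5934281765926248
498.0714416503906 251.5 14.151239395141602 [ 0.52927226 -0.43273654  0.02      ] 0.6836593016545869
456.0 225.0 13.601571083068848 [ 0.58530941 -0.34245658  0.02      ] 0.6781324511815863
400.79559326171875 200.95855712890625 13.348974227905273 [ 0.63600918 -0.22273479  0.02      ] 0.673883122083852
6881 0.06043165743061074
((532.7318725585938, 45.874176025390625), (310.88775634765625, 112.05223083496094), 80.71498107910156)
111 [217.47747748 232.45045045] [0.55209548 0.15961232 0.0942262 ] 0.10119108729291515
98 [254.84693878 239.05102041] [0.53983716 0.08301895 0.09479266] 0.10286800832362464
93 [292.25806452 246.33333333] [0.52627213 0.0066325  0.09491655] 0.10058878556828632
85 [329.84705882 253.16470588] [ 0.51360827 -0.0698346   0.09610636] 0.10110342850974008
```

View pics/c1.png

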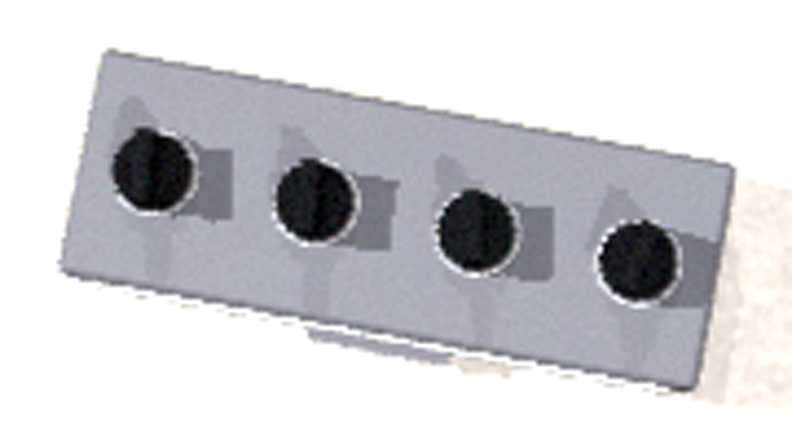

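View pics/c2.png

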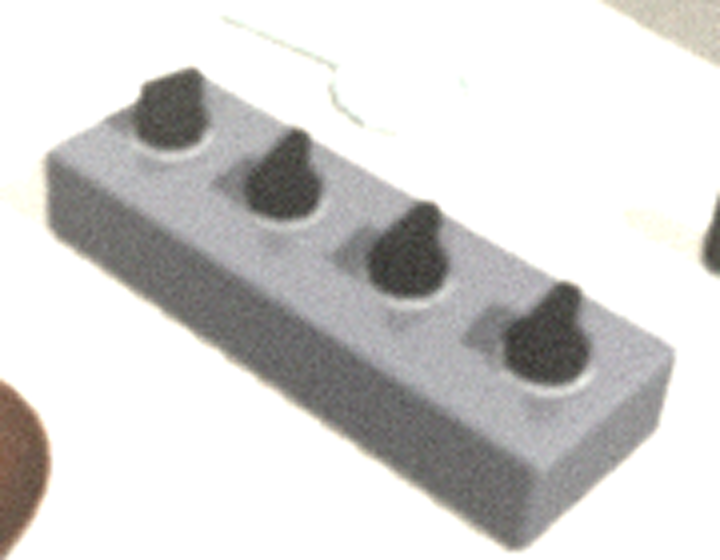

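View pics/c3.png

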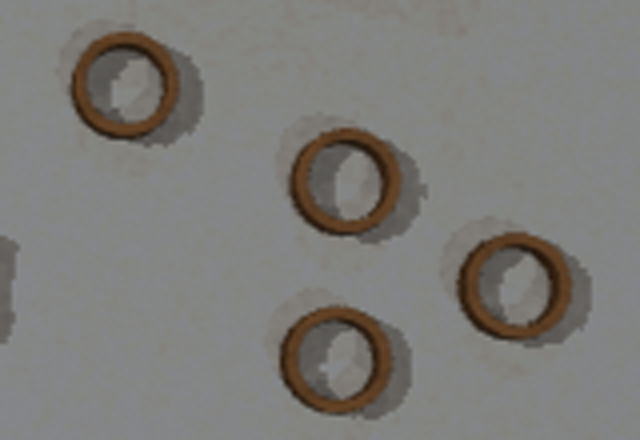

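```bash
cat >> h.py <<'E'
def tool():
    s=arm.read_state(); return s,np.array(s['ee_pos']),rot(s['tool_rot'])
def totool(P,yawy=None):
    "travel units to TCP goal P; yawy: wanted world angle (deg) of jaw axis"
    s,p,R=tool(); t=R.T@(np.asarray(P)-p)/.025
    a=np.degrees(np.arctan2(R[1,1],R[0,1])); r=None
    if yawy is not None:
        # tool z down: +roll = clockwise from above -> world angle decreases
        r=-(((yawy-a)+90)%180-90)/6
    return t,a,r,s
E
python3 - <<'E'
from h import *
z=dict(np.load('pics/wrist0.npz')); s,p,R=tool()
C=rot(z['R']); print('cam axis in tool',R.T@(-C[:,2]),'offset',R.T@(z['p']-p))
print('x',R.T@C[:,0],'y',R.T@C[:,1])
print(totool([.57,.04,.231],80.7)[:3])
E
```

```text
cam axis in tool [-3.20500702e-01 -5.37845852e-04  9.47248125e-01] offset [ 0.08325152  0.00020534 -0.14223785]
x [3.41809193e-04 9.99999708e-01 6.83448997e-04] y [ 9.47248216e-01 -5.42824001e-04  3.20500424e-01]
(array([-2.09982535e+01, -1.79626226e+01,  1.03652188e-02]), np.float64(70.75739437994646), np.float64(-1.6571009366755902))
```

Request:
move_arm([
  {"travel": [-1.5,-1.3,0],"roll": -0.2},
  {"travel": [-3,-2.6,0],"roll": -0.4},
  {"travel": [-4.5,-3.9,0],"roll": -0.6},
  {"travel": [-6,-5.1,0],"roll": -0.8},
  {"travel": [-7.5,-6.4,0],"roll": -1},
  {"travel": [-9,-7.7,0],"roll": -1.2},
  {"travel": [-10.5,-9,0],"roll": -1.4},
  {"travel": [-12,-10.3,0],"roll": -1.6},
  {"travel": [-13.5,-11.5,0],"roll": -1.65},
  {"travel": [-14.5,-12.4,0],"roll": -1.65},
], jaw=60, force=20)

```text
t: 0.98
ee_pos: [0.4326, 0.2752, 0.2312]
tool_rot: [-0.0, 0.081, 0.997, -0.0]
ft_force: [1.5, 0.9, 0.1]
width: 0.0601
```

Run:
```python
from h import *
print(totool([.57,.04,.231],80.7))
```

```text
(array([-6.94606437, -8.39613146,  0.01201778]), np.float64(80.68992007351517), np.float64(-0.0016799877474724667), {'t': 0.9833, 'joint_pos': array([-0.89584893,  0.15932651,  0.22763295,  1.97554508, -0.04181192,
        1.01167831,  0.75950892]), 'joint_vel': array([ 0.63850777, -0.06099051,  0.3545151 ,  0.08673467, -0.04866824,
       -0.02026952,  0.99868594]), 'tau': array([ -8.84581715, -61.76359177,  -0.36791562, -42.37221122,
         0.14470601,   0.37223233,  -3.16996895]), 'ee_pos': array([0.43259352, 0.27523135, 0.23118077]), 'tool_rot': array([-6.37500428e-05,  8.11564294e-02,  9.96701325e-01, -3.12516751e-04]), 'ft_force': array([1.52817004, 0.94601728, 0.12803603]), 'torque': array([ 0.04322978, -0.05559274, -0.02911435]), 'width': 0.060065912161284485})
```

Request:
move_arm([
  {"travel": [-1,-1.2,0],"roll": 0},
  {"travel": [-2,-2.4,0],"roll": 0},
  {"travel": [-3,-3.6,0],"roll": 0},
  {"travel": [-4,-4.8,0],"roll": 0},
  {"travel": [-5,-6,0],"roll": 0},
  {"travel": [-6,-7.2,0],"roll": 0},
  {"travel": [-6.9,-8.4,0],"roll": 0},
  {"travel": [-6.9,-8.4,0],"roll": 0},
  {"travel": [-6.9,-8.4,0],"roll": 0},
  {"travel": [-6.9,-8.4,0],"roll": 0},
])

```text
t: 1.82
ee_pos: [0.5686, 0.0403, 0.231]
tool_rot: [-0.0, 0.081, 0.997, -0.0]
ft_force: [0.2, -0.1, 0.3]
width: 0.0598
```

Run:
```python
from h import *
s=arm.read_state(); print(s['ee_pos'],s['torque'],s['ft_force'],abs(s['joint_vel']).max())
im,d,ci=grab('wrist','w1')
cv2.imwrite('pics/w1b.png',cv2.convertScaleAbs(im[:,:,::-1],alpha=2.2))
```

```text
[0.56855469 0.0403158  0.23098469] [ 0.03651578 -0.05189056 -0.0012902 ] [ 0.19311649 -0.1307524   0.28731694] 0.02207647797088165
```

View pics/w1b.png

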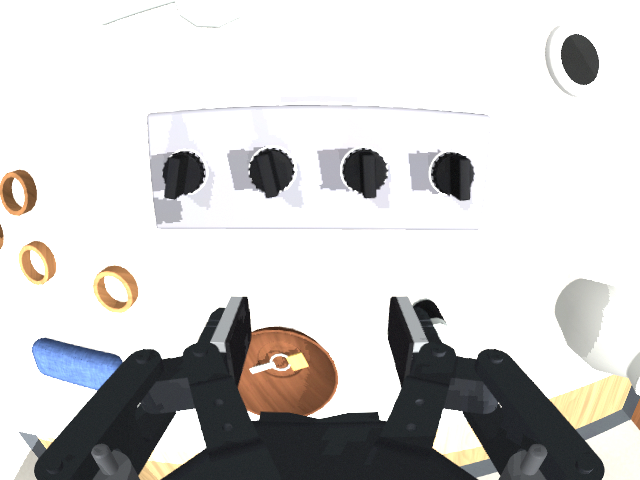

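```bash
cat >> h.py <<'E'
def cloud(z,fish):
    K=z['K']; vv,uu=np.mgrid[0:480,0:640].astype(float)
    x=(uu-K[0,2])/K[0,0]; y=(vv-K[1,2])/K[1,1]; D=z['d']
    if fish:
        r=np.hypot(x,y)+1e-9; k=np.tan(np.minimum(r,1.4))/r; x=x*k;y=y*k
    return np.stack([x*D,-y*D,-D],-1)@rot(z['R']).T+z['p']
cad=np.array([.5327,.0459]); cy=np.array([np.cos(np.radians(80.7)),np.sin(np.radians(80.7))])
caps=[cad+cy*k for k in (-.117,-.039,.039,.117)]
E
python3 - <<'E'
from h import *
z=dict(np.load('pics/w1.npz')); W=cloud(z,True)
im=z['im']
s=abs(W[...,2]-.06)<.003
n=(np.linalg.norm(W[...,:2]-cad,axis=-1)<.2)&s
r=cv2.minAreaRect((W[n][:,:2]*1000).astype(np.float32));print(r,np.median(W[n][:,2]))
for c in caps:
    m=(W[...,2]>.088)&(W[...,2]<.12)&(np.linalg.norm(W[...,:2]-c,axis=-1)<.026)
    P=(W[m][:,:2]*1000).astype(np.float32); r=cv2.minAreaRect(P)
    e,v=np.linalg.eigh(np.cov(P.T)); a=np.degrees(np.arctan2(v[1,1],v[0,1]))
    print(c*1000,len(P),r,'pca',a,np.sqrt(e),P.mean(0),np.median(W[m][:,2]), proj(z,[*c,.096],True))
v=[]
for c in caps:
    u=proj(z,[*c,.096],True).astype(int); v.append(cv2.resize(im[u[1]-32:u[1]+33,u[0]-32:u[0]+33,::-1],(380,380),interpolation=cv2.INTER_CUBIC))
cv2.imwrite('pics/c4.png',cv2.convertScaleAbs(np.vstack([np.hstack(v[:2]),np.hstack(v[2:])])[:600*2],alpha=5)[:760:1])
E
python3 -c "
import cv2;i=cv2.imread('pics/c4.png');cv2.imwrite('pics/c4.png',cv2.resize(i,(600,600)))"
```

```text
((583.0225219726562, 36.84834289550781), (308.8588562011719, 213.11082458496094), 80.3740005493164) 0.059733183891025
[513.79235293 -69.56211882] 589 ((512.7318115234375, -69.6807632446289), (10.888895034790039, 34.36221694946289), 68.15185546875) pca 157.87940337623328 [3.11923    9.86693799] [512.3403  -68.31228] 0.0954467962006939 [171.3684756  179.56869591]
[526.39745098   7.41262706] 621 ((525.5899047851562, 7.098226547241211), (34.30312728881836, 10.816051483154297), 3.115638494491577) pca -176.91314915389103 [3.06468144 9.77506521] [525.2432      7.5281954] 0.09550280462782418 [266.89610696 176.85700004]
[539.00254902  84.38737294] 608 ((538.276611328125, 83.71435546875), (10.252985954284668, 33.768402099609375), 84.809814453125) pca 174.78792249028203 [3.01583125 9.89144815] [537.8601   83.48206] 0.09553274619896707 [369.71869594 176.8547432 ]
[551.60764707 161.36211882] 576 ((551.5089721679688, 160.5239715576172), (10.963333129882812, 33.92378616333008), 86.81818389892578) pca 175.57206520421903 [3.10241296 9.76647496] [550.7889  159.60939] 0.09541184146966816 [465.51224513 179.57265584]
```

View pics/c4.png

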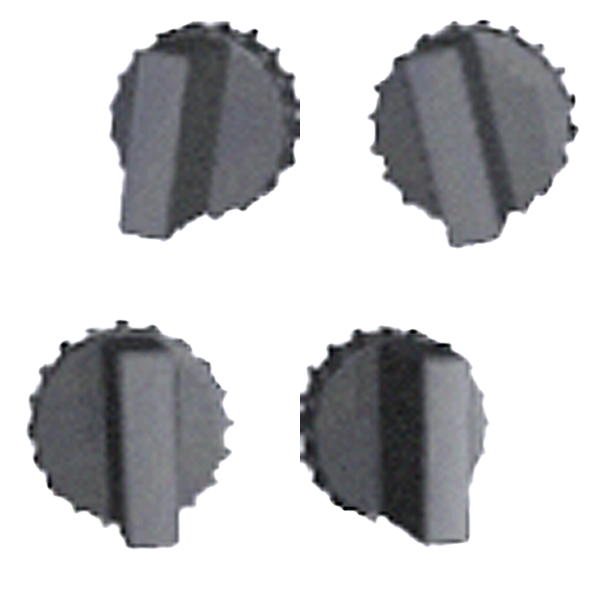

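Run:
```python
from h import *
print(totool([.5383,.0837,.125],84.8)[:3])
```

```text
(array([1.46136845, 1.49314843, 4.24311684]), np.float64(80.75287649661367), np.float64(-0.6745205838977218))
```

Request:
move_arm([
  {"travel": [0.5,0.5,0.7],"roll": -0.2},
  {"travel": [1,1,1.4],"roll": -0.4},
  {"travel": [1.46,1.49,2.2],"roll": -0.67},
  {"travel": [1.46,1.49,3],"roll": -0.67},
  {"travel": [1.46,1.49,3.7],"roll": -0.67},
  {"travel": [1.46,1.49,4.24],"roll": -0.67},
  {"travel": [1.46,1.49,4.24],"roll": -0.67},
  {"travel": [1.46,1.49,4.24],"roll": -0.67},
  {"travel": [1.46,1.49,4.24],"roll": -0.67},
], jaw=30)

```text
t: 2.62
ee_pos: [0.5385, 0.0843, 0.1259]
tool_rot: [-0.0, 0.045, 0.999, 0.0]
ft_force: [0.2, -1.4, 0.2]
width: 0.0297
```

```bash
cat > look.py <<'E'
from h import *
import sys
tag=sys.argv[1]
s=arm.read_state(); R=rot(s['tool_rot']); print(s['t'],s['ee_pos'],'jaw ang',np.degrees(np.arctan2(R[1,1],R[0,1])),s['torque'],s['ft_force'],s['width'])
im,d,ci=grab('wrist',tag)
cv2.imwrite(f'pics/{tag}b.png',cv2.convertScaleAbs(im[:,:,::-1],alpha=3))
z=dict(np.load(f'pics/{tag}.npz'));W=cloud(z,True)
for c in [(.5127,-.0697),(.5256,.0071),(.5383,.0837),(.5514,.1605)]:
    m=(W[...,2]>.092)&(W[...,2]<.1)&(np.linalg.norm(W[...,:2]-c,axis=-1)<.022)
    P=(W[m][:,:2]*1000).astype(np.float32)
    if len(P)<100: continue
    r=cv2.minAreaRect(P)
    e,v=np.linalg.eigh(np.cov(P.T)); print(c,len(P),np.round(r[0],1),np.round(r[1],1),'ang',r[2]+90*(r[1][1]>r[1][0]),'pca',np.degrees(np.arctan2(v[1,1],v[0,1]))%180,np.median(W[m][:,2]))
E
python3 look.py w2
```

```text
2.6167 [0.5385387  0.08434019 0.12594038] jaw ang 84.82762837175055 [-0.03670364 -0.02498093 -0.00068028] [ 0.19204556 -1.43444714  0.18299676] 0.0297422469624305
(0.5127, -0.0697) 755 [512.6 -68.9] [10.9 34.5] ang 157.92108154296875 pca 157.71512241264264 0.09549683594104494
(0.5256, 0.0071) 1097 [525.5   7.6] [34.1 10.9] ang 2.2596662044525146 pca 2.491740847386808 0.09557737173084402
(0.5383, 0.0837) 1194 [538.3  84.1] [10.1 34.2] ang 174.25537109375 pca 174.63631289136012 0.09563291793707612
(0.5514, 0.1605) 1011 [551.2 160.7] [10.6 34.4] ang 177.27274322509766 pca 176.299432255343 0.0954841528926792
```

View pics/w2b.png

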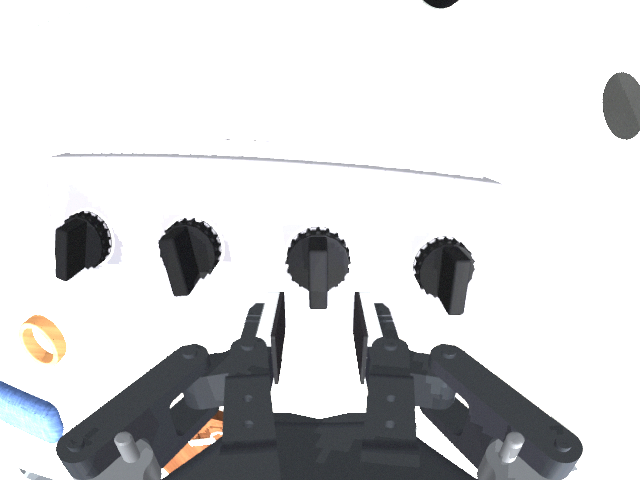

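Request:
move_arm([
  {"travel": [0,0,0.5],"roll": 0.05},
  {"travel": [0,0,1],"roll": 0.05},
  {"travel": [0,0,1.5],"roll": 0.05},
  {"travel": [0,0,1.85],"roll": 0.05},
  {"travel": [0,0,1.95],"roll": 0.05},
  {"travel": [0,0,1.95],"roll": 0.05},
  {"travel": [0,0,1.95],"roll": 0.05},
])

```text
t: 3.25
ee_pos: [0.539, 0.0842, 0.0777]
tool_rot: [0.0, 0.048, 0.999, 0.0]
ft_force: [1.5, 0.2, 0.4]
width: 0.03
```

Request:
move_arm([
  {"travel": [0,0,0]},
  {"travel": [0,0,0]},
  {"travel": [0,0,0]},
  {"travel": [0,0,0]},
], jaw=13)

```text
validation failed for argument at $.in...
```

```bash
cat > st.py <<'E'
from h import *
s=arm.read_state(); R=rot(s['tool_rot']); print(round(s['t'],2),np.round(s['ee_pos'],4),'jaw %.2f'%np.degrees(np.arctan2(R[1,1],R[0,1])),'T',np.round(s['torque'],3),'F',np.round(s['ft_force'],2),'w %.2f'%(s['width']*1000), 'tau7 %.3f'%s['tau'][6])
E
python3 st.py
```

```text
3.25 [0.539  0.0842 0.0777] jaw 84.50 T [ 0.033  0.05  -0.023] F [1.54 0.17 0.42] w 30.00 tau7 0.030
```

Request:
move_arm([
  {"travel": [0,0,0],"roll": 0},
  {"travel": [0,0,0],"roll": 0},
  {"travel": [0,0,0],"roll": 0},
  {"travel": [0,0,0],"roll": 0},
], jaw=12.5)

```text
t: 3.58
ee_pos: [0.5392, 0.0843, 0.078]
tool_rot: [0.001, 0.048, 0.999, 0.0]
ft_force: [0.3, -0.6, -0.4]
width: 0.0125
```

```bash
python3 st.py
```

```text
3.58 [0.5392 0.0843 0.078 ] jaw 84.50 T [-0.016 -0.03   0.014] F [ 0.33 -0.6  -0.36] w 12.51 tau7 -0.003
```

Request:
move_arm([
  {"travel": [0,0,0],"roll": 0},
  {"travel": [0,0,0],"roll": 0},
  {"travel": [0,0,0],"roll": 0},
], jaw=9.5, force=20)

```text
t: 3.83
ee_pos: [0.5391, 0.0838, 0.0781]
tool_rot: [0.001, 0.048, 0.999, 0.0]
ft_force: [-1.0, -3.5, 1.3]
width: 0.0097
```

```bash
python3 st.py
```

```text
3.83 [0.5391 0.0838 0.0781] jaw 84.48 T [-0.893  0.261  0.032] F [-1.02 -3.49  1.31] w 9.69 tau7 -0.027
```

Request:
move_arm([
  {"travel": [0,0,0],"roll": 0.13},
  {"travel": [0,0,0],"roll": 0.25},
  {"travel": [0,0,0],"roll": 0.25},
])

```text
t: 4.08
ee_pos: [0.5391, 0.0838, 0.0781]
tool_rot: [0.001, 0.062, 0.998, 0.0]
ft_force: [-1.1, -2.4, 1.7]
width: 0.0098
```

```bash
python3 st.py
```

```text
4.08 [0.5391 0.0838 0.0781] jaw 82.90 T [-0.628  0.153  0.095] F [-1.06 -2.4   1.69] w 9.81 tau7 -0.490
```

Request:
move_arm([
  {"travel": [0,0,0],"roll": 0.13},
  {"travel": [0,0,0],"roll": 0.25},
  {"travel": [0,0,0],"roll": 0.25},
])

```text
t: 4.33
ee_pos: [0.5391, 0.0838, 0.0781]
tool_rot: [0.001, 0.076, 0.997, 0.0]
ft_force: [-1.2, -3.7, 2.3]
width: 0.0097
```

```bash
python3 st.py
```

```text
4.33 [0.5391 0.0838 0.0781] jaw 81.33 T [-0.639  0.144  0.238] F [-1.22 -3.67  2.29] w 9.67 tau7 -0.595
```

Cap at y=+84 mm resists at 0.24 N m, so it is firm. I ease back and let go.

Request:
move_arm([
  {"travel": [0,0,0],"roll": -0.25},
  {"travel": [0,0,0],"roll": -0.52},
  {"travel": [0,0,0],"roll": -0.52},
])

```text
t: 4.58
ee_pos: [0.5391, 0.0838, 0.0781]
tool_rot: [0.001, 0.047, 0.999, 0.0]
ft_force: [-1.1, -2.6, 0.7]
width: 0.0097
```

```bash
python3 st.py
```

```text
4.58 [0.5391 0.0838 0.0781] jaw 84.63 T [-0.563  0.164 -0.015] F [-1.13 -2.57  0.66] w 9.67 tau7 0.744
```

Request:
move_arm([
  {"travel": [0,0,0],"roll": 0},
  {"travel": [0,0,0],"roll": 0},
  {"travel": [0,0,0],"roll": 0},
  {"travel": [0,0,-0.6],"roll": 0},
  {"travel": [0,0,-1.2],"roll": 0},
  {"travel": [0,0,-1.6],"roll": 0},
  {"travel": [0,0,-1.6],"roll": 0},
], jaw=30)

```text
t: 5.17
ee_pos: [0.5401, 0.0842, 0.1199]
tool_rot: [0.002, 0.047, 0.999, 0.001]
ft_force: [1.1, -0.6, -0.4]
width: 0.0299
```

```bash
python3 st.py
python3 - <<'E'
from h import *
print(totool([.5256,.0075,.118],92.6)[:3])
E
```

```text
5.17 [0.5401 0.0842 0.1199] jaw 84.63 T [ 0.018 -0.022  0.005] F [ 1.05 -0.57 -0.39] w 29.94 tau7 -0.267
(array([ 0.29200917, -3.10781943,  0.07147266]), np.float64(84.62544618330459), np.float64(-1.3290923027825674))
```

Request:
move_arm([
  {"travel": [0.1,-1,0],"roll": -0.5},
  {"travel": [0.2,-2,0],"roll": -1},
  {"travel": [0.29,-3,0],"roll": -1.33},
  {"travel": [0.29,-3.11,0],"roll": -1.33},
  {"travel": [0.29,-3.11,0],"roll": -1.33},
  {"travel": [0.29,-3.11,0.5],"roll": -1.33},
  {"travel": [0.29,-3.11,1],"roll": -1.33},
  {"travel": [0.29,-3.11,1.5],"roll": -1.33},
  {"travel": [0.29,-3.11,1.66],"roll": -1.33},
  {"travel": [0.29,-3.11,1.66],"roll": -1.33},
])

```text
t: 6.0
ee_pos: [0.5253, 0.0084, 0.0772]
tool_rot: [0.001, -0.023, 1.0, 0.001]
ft_force: [-0.3, -0.0, -1.2]
width: 0.0299
```

```bash
python3 look.py w3
```

```text
6.0 [0.52527927 0.00838847 0.07716608] jaw ang 92.64550422659094 [0.03360936 0.03248186 0.00729734] [-0.2883044  -0.02338519 -1.24934971] 0.029925969108590047
(0.5127, -0.0697) 1624 [512.6 -69.4] [10.5 35.4] ang 157.57849884033203 pca 157.999669244903 0.0955707666965035
(0.5256, 0.0071) 2236 [524.7   9.7] [34.9 36.1] ang 106.19779396057129 pca 9.330620362251267 0.09567685657005434
(0.5383, 0.0837) 884 [532.9  84.3] [11.3 24.2] ang 174.81900787353516 pca 178.92415238383725 0.09539842554552623
(0.5514, 0.1605) 793 [551.3 160.2] [12.3 35.2] ang 176.2784652709961 pca 175.901717582433 0.09525051762501328
```

View pics/w3b.png

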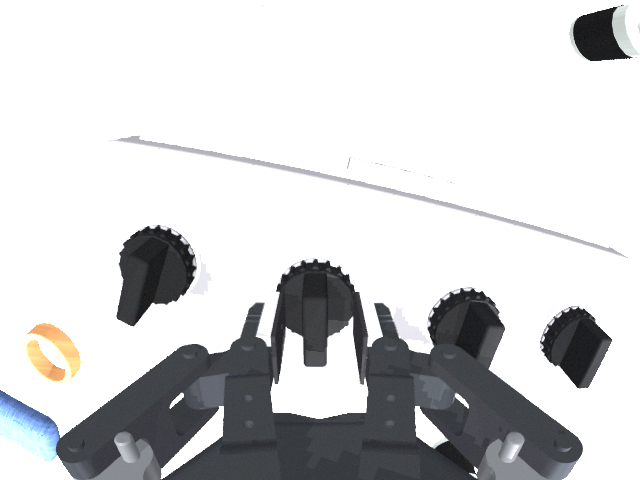

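Cap 2's wing (315,320) is centred and parallel between the pads. Gripping and testing.

Request:
move_arm([
  {"travel": [0,0,0],"roll": 0},
  {"travel": [0,0,0],"roll": 0},
  {"travel": [0,0,0],"roll": 0},
  {"travel": [0,0,0],"roll": 0},
  {"travel": [0,0,0],"roll": 0},
], jaw=9.5, force=20)

```text
t: 6.47
ee_pos: [0.5261, 0.007, 0.0785]
tool_rot: [0.002, -0.022, 1.0, 0.0]
ft_force: [1.4, -7.4, -1.3]
width: 0.0098
```

```bash
python3 st.py
```

```text
6.47 [0.5261 0.007  0.0785] jaw 92.57 T [-1.667 -0.307 -0.028] F [ 1.38 -7.38 -1.3 ] w 9.84 tau7 0.006
```

Request:
move_arm([
  {"travel": [0,0,0],"roll": 0.13},
  {"travel": [0,0,0],"roll": 0.25},
  {"travel": [0,0,0],"roll": 0.25},
])

```text
t: 6.72
ee_pos: [0.5261, 0.0068, 0.0787]
tool_rot: [0.002, -0.009, 1.0, -0.0]
ft_force: [-0.4, -4.7, -4.2]
width: 0.0098
```

```bash
python3 st.py
```

```text
6.72 [0.5261 0.0068 0.0787] jaw 91.00 T [-0.951 -0.034  0.071] F [-0.37 -4.69 -4.19] w 9.83 tau7 -0.478
```

Request:
move_arm([
  {"travel": [0,0,0],"roll": 0.13},
  {"travel": [0,0,0],"roll": 0.25},
  {"travel": [0,0,0],"roll": 0.25},
])

```text
t: 6.97
ee_pos: [0.5261, 0.0068, 0.0788]
tool_rot: [0.002, 0.005, 1.0, -0.0]
ft_force: [0.6, -3.2, -5.9]
width: 0.0099
```

```bash
python3 st.py
```

```text
6.97 [0.5261 0.0068 0.0788] jaw 89.44 T [-0.831 -0.123  0.133] F [ 0.59 -3.18 -5.9 ] w 9.85 tau7 -0.485
```

Request:
move_arm([
  {"travel": [0,0,0],"roll": 0.13},
  {"travel": [0,0,0],"roll": 0.22},
  {"travel": [0,0,0],"roll": 0.22},
])

```text
t: 7.22
ee_pos: [0.5261, 0.0068, 0.0788]
tool_rot: [0.002, 0.017, 1.0, -0.0]
ft_force: [-0.2, -3.8, -5.6]
width: 0.0098
```

```bash
python3 st.py
```

```text
7.22 [0.5261 0.0068 0.0788] jaw 88.06 T [-0.745 -0.126  0.098] F [-0.2  -3.81 -5.62] w 9.77 tau7 -0.430
```

Request:
move_arm([
  {"travel": [0,0,0],"roll": 0.25},
  {"travel": [0,0,0],"roll": 0.5},
  {"travel": [0,0,0],"roll": 0.5},
])

```text
t: 7.47
ee_pos: [0.5261, 0.0068, 0.0788]
tool_rot: [0.002, 0.044, 0.999, -0.0]
ft_force: [0.3, -3.4, -5.7]
width: 0.01
```

```bash
python3 st.py
```

```text
7.47 [0.5261 0.0068 0.0788] jaw 84.90 T [-0.773 -0.082  0.134] F [ 0.34 -3.43 -5.71] w 10.02 tau7 -0.849
```

Torque stays near 0.11–0.13 N m while it turns on: this cap (y≈+7 mm) is the slack one. I turn it about 15° further.

Request:
move_arm([
  {"travel": [0,0,0],"roll": 0.4},
  {"travel": [0,0,0],"roll": 0.8},
  {"travel": [0,0,0],"roll": 1.2},
  {"travel": [0,0,0],"roll": 1.6},
  {"travel": [0,0,0],"roll": 2},
  {"travel": [0,0,0],"roll": 2.4},
  {"travel": [0,0,0],"roll": 2.4},
])

```text
t: 8.05
ee_pos: [0.5261, 0.0069, 0.0787]
tool_rot: [0.002, 0.17, 0.985, 0.0]
ft_force: [0.2, -2.9, -5.8]
width: 0.01
```

```bash
python3 st.py
```

```text
8.05 [0.5261 0.0069 0.0787] jaw 70.38 T [-0.732 -0.09   0.088] F [ 0.17 -2.88 -5.82] w 9.95 tau7 -1.379
```

Request:
move_arm([
  {"travel": [0,0,0],"roll": -0.12},
  {"travel": [0,0,0],"roll": -0.25},
  {"travel": [0,0,0],"roll": -0.25},
])

```text
t: 8.3
ee_pos: [0.5261, 0.0069, 0.0788]
tool_rot: [0.002, 0.156, 0.988, 0.0]
ft_force: [0.6, -3.6, -5.8]
width: 0.0096
```

Request:
move_arm([
  {"travel": [0,0,0],"roll": 0},
  {"travel": [0,0,0],"roll": 0},
  {"travel": [0,0,0],"roll": 0},
  {"travel": [0,0,-0.8],"roll": 0},
  {"travel": [0,0,-1.6],"roll": 0},
  {"travel": [0,0,-2.4],"roll": 0},
  {"travel": [0,0,-3.2],"roll": 0},
  {"travel": [0,0,-3.2],"roll": 0},
  {"travel": [0,0,-3.2],"roll": 0},
], jaw=30)

```text
t: 9.05
ee_pos: [0.5265, 0.0073, 0.1598]
tool_rot: [0.003, 0.156, 0.988, 0.001]
ft_force: [-0.4, -0.4, -0.2]
width: 0.0296
```

```bash
python3 look.py w4
python3 - <<'E'
from h import *
print(totool([.489,-.336,.16],80)[:3], arm.read_state()['joint_pos'])
E
```

```text
9.05 [0.52646394 0.00734463 0.15977379] jaw ang 72.04492096746577 [-0.04401846  0.03347236  0.03191175] [-0.40527842 -0.35506607 -0.19154201] 0.029583860041777075
(0.5127, -0.0697) 776 [512.4 -69.4] [10.6 33.9] ang 159.34325408935547 pca 158.58422280052199 0.095574785719033
(0.5256, 0.0071) 901 [525.2   7.1] [10.1 33.9] ang 161.5820770263672 pca 161.60616773894586 0.09560956214875663
(0.5383, 0.0837) 819 [538.1  83.5] [10.4 34. ] ang 175.0108184814453 pca 174.79965884380857 0.0955391299295556
(0.5514, 0.1605) 665 [551.4 160. ] [11.9 34.9] ang 172.10529327392578 pca 175.73571038230165 0.09543031157318813
(array([ -2.83013582, -13.51582107,  -0.0572977 ]), np.float64(72.04100264073865), np.float64(-1.326499559876891)) [-0.51677624  0.2816305   0.45049406  2.03468477 -0.16117935  0.85348945
  1.28136835]
```

View pics/w4b.png

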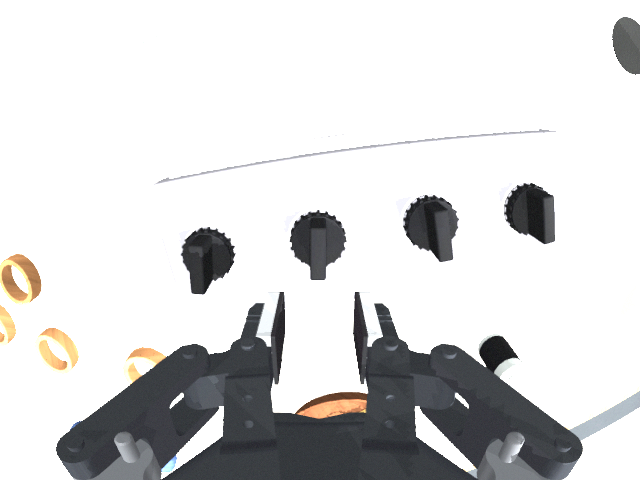

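Request:
move_arm([
  {"travel": [-0.3,-1.4,0],"roll": 0.5},
  {"travel": [-0.6,-2.8,0],"roll": 1},
  {"travel": [-0.9,-4.2,0],"roll": 1.5},
  {"travel": [-1.2,-5.6,0],"roll": 2},
  {"travel": [-1.5,-7,0],"roll": 2.5},
  {"travel": [-1.8,-8.4,0],"roll": 3},
  {"travel": [-2.1,-9.8,0],"roll": 3.5},
  {"travel": [-2.4,-11.2,0],"roll": 3.67},
  {"travel": [-2.7,-12.6,0],"roll": 3.67},
  {"travel": [-2.83,-13.5,0],"roll": 3.67},
], jaw=74)

```text
t: 9.93
ee_pos: [0.4878, -0.3389, 0.1576]
tool_rot: [0.002, 0.343, 0.939, 0.0]
ft_force: [0.4, 0.1, -0.1]
width: 0.074
```

```bash
python3 st.py
python3 - <<'E'
from h import *
print(totool([.489,-.336,.13],50)[:3], arm.read_state()['joint_pos'])
E
```

```text
9.93 [ 0.4878 -0.3389  0.1576] jaw 49.90 T [ 0.057  0.041 -0.027] F [ 0.37  0.12 -0.12] w 73.99 tau7 -0.858
(array([0.04177622, 0.1179755 , 1.10235829]), np.float64(49.89685504976562), np.float64(-0.0171908250390634)) [ 0.02500031  0.42590564  0.61157602  1.89207238 -0.30638653  0.91372853
  1.65427272]
```

Request:
move_arm([
  {"travel": [0.04,0.12,0.5],"roll": 0},
  {"travel": [0.04,0.12,1.1],"roll": 0},
  {"travel": [0.04,0.12,1.1],"roll": 0},
  {"travel": [0.04,0.12,1.1],"roll": 0},
])

```text
t: 10.27
ee_pos: [0.4884, -0.3352, 0.1288]
tool_rot: [0.0, 0.343, 0.939, 0.0]
ft_force: [-0.4, -0.4, 0.3]
width: 0.0738
```

```bash
python3 st.py
cat > ring.py <<'E'
from h import *
import sys
tag=sys.argv[1]; zt=float(sys.argv[2])
im,d,ci=grab('wrist',tag)
cv2.imwrite(f'pics/{tag}b.png',cv2.convertScaleAbs(im[:,:,::-1],alpha=2))
z=dict(np.load(f'pics/{tag}.npz'));W=cloud(z,True)
hsv=cv2.cvtColor(im,cv2.COLOR_RGB2HSV)
m=(hsv[...,0]<22)&(hsv[...,1]>90)&(abs(W[...,2]-zt)<.003)
n,l,st,ce=cv2.connectedComponentsWithStats(m.astype(np.uint8))
for i in range(1,n):
    if st[i,4]>150:
        P=(W[l==i][:,:2]*1000).astype(np.float32); (c,r)=cv2.minEnclosingCircle(P)
        A=np.c_[2*P,np.ones(len(P))].astype(float)
        s=np.linalg.lstsq(A,(P.astype(float)**2).sum(1),rcond=None)[0]
        print(ce[i],st[i,4],'encl',c,r,'fit',s[:2],np.sqrt(s[2]+s[0]**2+s[1]**2),np.median(W[l==i][:,2]))
E
python3 ring.py w5 .02
```

```text
10.27 [ 0.4884 -0.3352  0.1288] jaw 49.91 T [ 0.016 -0.032  0.011] F [-0.38 -0.44  0.25] w 73.77 tau7 0.176
[314.20111449 231.79078014] 1974 encl (486.9378356933594, -338.20989990234375) 28.709972381591797 fit [ 486.73975585 -338.09064662] 25.243572701618515 0.019540631273388148
[528.5505137  276.77996575] 1168 encl (634.519287109375, -224.14329528808594) 29.047550201416016 fit [ 634.22128597 -224.37035463] 25.314304478233147 0.019388603673211297
[376.43785851 322.81357553] 1046 encl (583.5430297851562, -344.1004638671875) 28.853309631347656 fit [ 583.16507966 -343.94849828] 25.19019521290557 0.019493893133511714
[263.59432234 340.05128205] 1092 encl (528.8182373046875, -434.8349609375) 29.07198715209961 fit [ 528.2281203  -434.49120125] 25.25294490056277 0.019516248665723462
```

View pics/w5b.png

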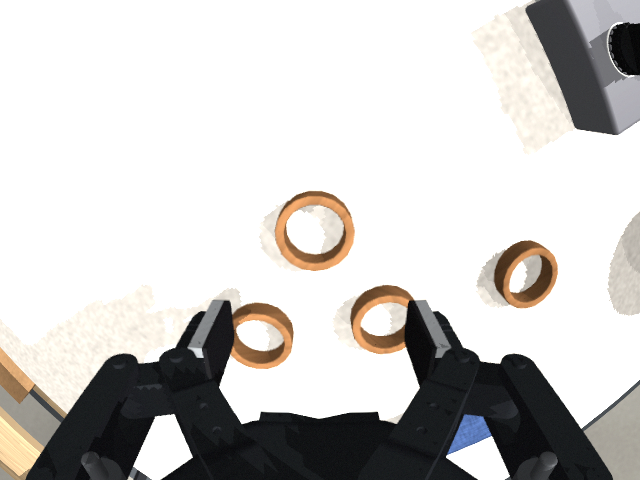

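The four look-alike rings are at pixels (314,232), (264,340), (376,323) and (528,277). The one at (314,232) is 0.593 m from the base and the others are over 0.67 m, so it is the one meant. The enlarged crop c3 showed it as the lower ring, and I descend on it.

Request:
move_arm([
  {"travel": [-0.03,-0.13,1],"roll": 0},
  {"travel": [-0.03,-0.13,2],"roll": 0},
  {"travel": [-0.03,-0.13,3],"roll": 0},
  {"travel": [-0.03,-0.13,4],"roll": 0},
  {"travel": [-0.03,-0.13,4.6],"roll": 0},
  {"travel": [-0.03,-0.13,5],"roll": 0},
  {"travel": [-0.03,-0.13,5.1],"roll": 0},
  {"travel": [-0.03,-0.13,5.1],"roll": 0},
])

```text
t: 10.98
ee_pos: [0.4879, -0.3384, 0.0024]
tool_rot: [0.001, 0.343, 0.94, 0.0]
ft_force: [0.5, 0.3, 0.2]
width: 0.0739
```

```bash
python3 st.py
```

```text
10.98 [ 0.4879 -0.3384  0.0024] jaw 49.94 T [-0.039 -0.008  0.045] F [0.52 0.34 0.17] w 73.94 tau7 0.157
```

Request:
move_arm([
  {"travel": [0,0,0],"roll": 0},
  {"travel": [0,0,0],"roll": 0},
  {"travel": [0,0,0],"roll": 0},
  {"travel": [0,0,0],"roll": 0},
  {"travel": [0,0,0],"roll": 0},
  {"travel": [0,0,0],"roll": 0},
], jaw=50, force=30)

```text
t: 11.48
ee_pos: [0.4888, -0.3387, 0.0039]
tool_rot: [0.002, 0.342, 0.94, 0.0]
ft_force: [-1.9, 1.2, 5.2]
width: 0.056
```

Request:
move_arm([
  {"travel": [0,0,-1],"roll": 0},
  {"travel": [0,0,-2],"roll": 0},
  {"travel": [0,0,-3],"roll": 0},
  {"travel": [0,0,-4],"roll": 0},
  {"travel": [0,0,-5],"roll": 0},
  {"travel": [0,0,-6],"roll": 0},
  {"travel": [0,0,-6],"roll": 0},
  {"travel": [0,0,-6],"roll": 0},
])

```text
t: 12.15
ee_pos: [0.4891, -0.3389, 0.1561]
tool_rot: [0.004, 0.342, 0.94, 0.001]
ft_force: [0.8, 0.6, -1.2]
width: 0.0557
```

```bash
python3 st.py; python3 ring.py w6 .168;  python3 - <<'E'
from h import *
z=dict(np.load('pics/w6.npz'));W=cloud(z,True);im=z['im']
hsv=cv2.cvtColor(im,cv2.COLOR_RGB2HSV)
m=(hsv[...,0]<22)&(hsv[...,1]>90)&(W[...,2]>.12)
if m.sum():
    P=W[m]; print(m.sum(),np.percentile(P[:,2],[2,25,50,75,98]),P.mean(0))
E
```

```text
12.15 [ 0.4891 -0.3389  0.1561] jaw 49.97 T [-0.012 -0.023 -0.006] F [ 0.76  0.58 -1.22] w 55.68 tau7 -0.227
[319.75053533 270.29122056] 934 encl (482.3359069824219, -333.2005310058594) 27.91718864440918 fit [ 488.13346735 -338.27494698] 28.492220048633108 0.16887466955505714
[319.8346056  351.17387617] 1179 encl (489.86376953125, -339.22259521484375) 23.22952651977539 fit [ 488.24014152 -338.32701274] 21.904661158338357 0.16858247962129155
9722 [0.15457846 0.16378987 0.1707547  0.17176377 0.17284494] [ 0.48608766 -0.33648632  0.16823327]
```

View pics/w6b.png

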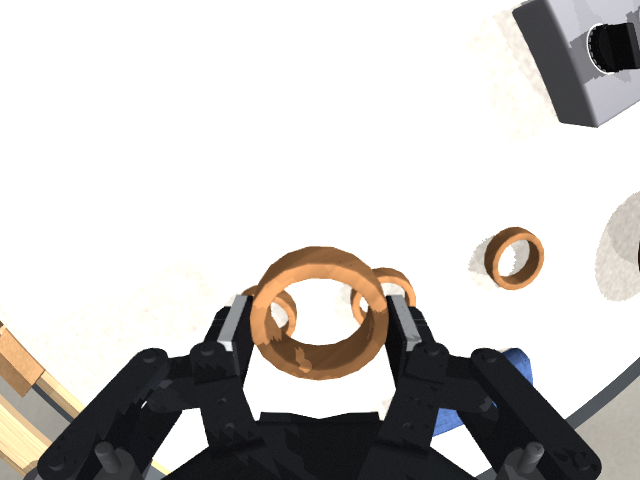

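```bash
cat > held.py <<'E'
from h import *
import sys
z=dict(np.load(sys.argv[1]));lo=float(sys.argv[2]);W=cloud(z,True);im=z['im']
hsv=cv2.cvtColor(im,cv2.COLOR_RGB2HSV)
m=(hsv[...,0]<22)&(hsv[...,1]>90)&(W[...,2]>lo)
P=W[m]
k=P[:,2]>np.percentile(P[:,2],98)-.004
for i in range(8):
    A=np.c_[P[k][:,:2]-P[k][:,:2].mean(0),np.ones(k.sum())]; mu=P[k][:,:2].mean(0); s=np.linalg.lstsq(A,P[k][:,2],rcond=None)[0]
    r=P[:,2]-np.c_[P[:,:2]-mu,np.ones(len(P))]@s; k=abs(r)<.0015
print('plane slope',s[:2],'z',s[2],k.sum())
Q=P[k][:,:2]*1000; c=Q.mean(0)
for i in range(20):
    rr=np.hypot(*(Q-c).T); o=Q[rr>25.5]; n=Q[rr<=25.5]
    # ring mid-radius fit
    A=np.c_[2*Q,np.ones(len(Q))]; s=np.linalg.lstsq(A,(Q**2).sum(1),rcond=None)[0]; c=s[:2]
print('centre',c, 'r range',np.percentile(np.hypot(*(Q-c).T),[1,99]),'encl',cv2.minEnclosingCircle(Q.astype(np.float32)))
E
python3 held.py pics/w6.npz .13
python3 - <<'E'
from h import *
print(totool([.5256,.0070,.156],50)[:3])
E
```

```text
plane slope [-0.00196578  0.00228958] z 0.1715704536260005 5305
centre [ 487.43618962 -337.67761505] r range [21.70351037 28.54325701] encl ((487.9615478515625, -338.00445556640625), 28.913908004760742)
(array([ 7.75180771, 11.53389617, -0.05337712]), np.float64(49.969432550296325), np.float64(-0.0050945749506136435))
```

Request:
move_arm([
  {"travel": [0.6,0.9,0],"roll": 0},
  {"travel": [1.4,2.1,0],"roll": 0},
  {"travel": [2.2,3.3,0],"roll": 0},
  {"travel": [3,4.5,0],"roll": 0},
  {"travel": [3.8,5.7,0],"roll": 0},
  {"travel": [4.6,6.9,0],"roll": 0},
  {"travel": [5.4,8.1,0],"roll": 0},
  {"travel": [6.2,9.3,0],"roll": 0},
  {"travel": [7,10.4,0],"roll": 0},
  {"travel": [7.6,11.3,0],"roll": 0},
])

```text
t: 13.03
ee_pos: [0.524, 0.003, 0.1539]
tool_rot: [0.002, 0.341, 0.94, 0.001]
ft_force: [0.4, 0.2, -0.3]
width: 0.0561
```

```bash
python3 st.py
python3 - <<'E'
from h import *
print(totool([.5267,.0062,.125],50)[:3])
E
```

```text
13.03 [0.524  0.003  0.1539] jaw 50.07 T [ 0.006 -0.036  0.013] F [ 0.4   0.23 -0.31] w 56.05 tau7 1.461
(array([0.00489133, 0.16515026, 1.15695921]), np.float64(50.070784111241714), np.float64(0.011797351873620224))
```

Request:
move_arm([
  {"travel": [0,0.17,0],"roll": 0},
  {"travel": [0,0.17,0.5],"roll": 0},
  {"travel": [0,0.17,1],"roll": 0},
  {"travel": [0,0.17,1.15],"roll": 0},
  {"travel": [0,0.17,1.15],"roll": 0},
  {"travel": [0,0.17,1.15],"roll": 0},
])

```text
t: 13.53
ee_pos: [0.5267, 0.0056, 0.1251]
tool_rot: [0.002, 0.342, 0.94, 0.0]
ft_force: [-0.6, -1.0, -0.4]
width: 0.0556
```

```bash
python3 look.py w7; python3 held.py pics/w7.npz .11;  python3 - <<'E'
from h import *
im,d,ci=grab('top','t7'); 
c=im[195:295,185:365]; cv2.imwrite('pics/t7c.png',cv2.resize(cv2.convertScaleAbs(c[:,:,::-1],alpha=2.5),None,fx=4.4,fy=4.4))
E
```

```text
13.5333 [0.52668052 0.00564915 0.12507184] jaw ang 50.02192199020624 [ 0.04103787  0.00884985 -0.00049392] [-0.61475318 -0.9777336  -0.38452057] 0.05557772764607027
(0.5127, -0.0697) 467 [505.6 -66.6] [11.  19.2] ang 158.5919647216797 pca 148.37929957240368 0.09555336790275992
(0.5256, 0.0071) 544 [525.7   7.4] [10.3 33.7] ang 161.24256134033203 pca 166.3240313494449 0.0956087045465256
(0.5383, 0.0837) 1266 [538.5  84. ] [10.6 34.6] ang 174.81350708007812 pca 174.44352559625753 0.09562213750184215
(0.5514, 0.1605) 994 [551.5 160.6] [11.4 34.7] ang 175.48855590820312 pca 175.90917304920978 0.09540092755133388
plane slope [-0.01651231  0.01365232] z 0.14058342919209285 5217
centre [525.08970229   6.84516008] r range [21.63950121 28.65146817] encl ((525.5748901367188, 6.521897315979004), 29.15645408630371)
```

View pics/w7b.png

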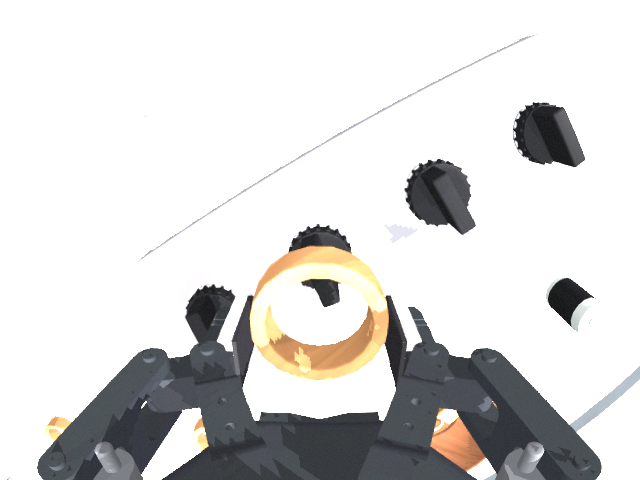

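Request:
move_arm([
  {"travel": [0,0.02,0.4],"roll": 0},
  {"travel": [0,0.02,0.8],"roll": 0},
  {"travel": [0,0.02,1.2],"roll": 0},
  {"travel": [0,0.02,1.6],"roll": 0},
  {"travel": [0,0.02,1.6],"roll": 0},
  {"travel": [0,0.02,1.6],"roll": 0},
])

```text
t: 14.13
ee_pos: [0.5271, 0.0059, 0.0847]
tool_rot: [0.002, 0.342, 0.94, 0.0]
ft_force: [0.2, 0.2, 0.6]
width: 0.0557
```

```bash
python3 look.py w8; python3 held.py pics/w8.npz .084
```

```text
14.1333 [0.52707667 0.00592381 0.08473759] jaw ang 50.016253649620324 [ 0.03587073 -0.06473836  0.01265717] [0.22117295 0.1891813  0.57540828] 0.055743295913086854
(0.5256, 0.0071) 2116 [525.7   6.9] [43.9 43.6] ang 28.453397750854492 pca 170.28666121329897 0.09567905741272102
(0.5383, 0.0837) 1859 [538.3  84.1] [10.8 34.6] ang 174.9303207397461 pca 174.73771177400997 0.09554958852279982
(0.5514, 0.1605) 1295 [551.3 160.4] [11.7 34.5] ang 175.7779998779297 pca 175.95499009180074 0.09535159012666602
plane slope [-0.00213335 -0.00083519] z 0.10038075058955635 5338
centre [525.53413136   7.11664418] r range [21.63323657 28.59387686] encl ((525.7222900390625, 6.663066864013672), 29.069711685180664)
```

View pics/w8b.png

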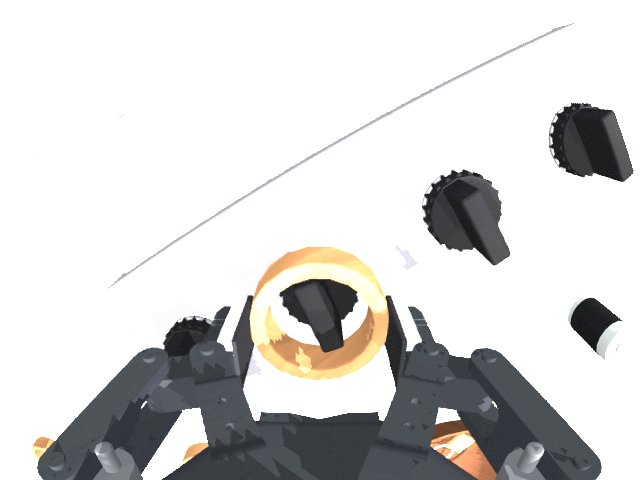

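Request:
move_arm([
  {"travel": [0,0,0.25],"roll": 0},
  {"travel": [0,0,0.5],"roll": 0},
  {"travel": [0,0,0.65],"roll": 0},
  {"travel": [0,0,0.75],"roll": 0},
  {"travel": [0,0,0.75],"roll": 0},
  {"travel": [0,0,0.75],"roll": 0},
])

```text
t: 14.68
ee_pos: [0.5275, 0.0059, 0.0665]
tool_rot: [0.002, 0.342, 0.94, 0.0]
ft_force: [0.1, 0.1, 0.2]
width: 0.056
```

```bash
python3 st.py
```

```text
14.68 [0.5275 0.0059 0.0665] jaw 50.01 T [-0.011 -0.01  -0.042] F [0.09 0.11 0.2 ] w 55.95 tau7 0.047
```

Request:
move_arm([
  {"travel": [0,0,0.06],"roll": 0},
  {"travel": [0,0,0.08],"roll": 0},
  {"travel": [0,0,0.08],"roll": 0},
])

```text
t: 14.93
ee_pos: [0.5276, 0.0059, 0.0645]
tool_rot: [0.002, 0.342, 0.94, 0.0]
ft_force: [0.1, -0.2, -0.4]
width: 0.0558
```

```bash
python3 st.py
```

```text
14.93 [0.5276 0.0059 0.0645] jaw 50.01 T [ 0.014  0.033 -0.02 ] F [ 0.08 -0.15 -0.45] w 55.75 tau7 0.030
```

Request:
move_arm([
  {"travel": [0,0,0],"roll": 0},
  {"travel": [0,0,0],"roll": 0},
  {"travel": [0,0,0],"roll": 0},
  {"travel": [0,0,0],"roll": 0},
], jaw=70)

```text
t: 15.27
ee_pos: [0.5276, 0.0059, 0.0645]
tool_rot: [0.002, 0.342, 0.94, 0.0]
ft_force: [-0.1, -0.5, -0.5]
width: 0.07
```

Request:
move_arm([
  {"travel": [0,0,-0.3],"roll": 0},
  {"travel": [0,0,-0.8],"roll": 0},
  {"travel": [0,0,-1.5],"roll": 0},
  {"travel": [0,0,-2.5],"roll": 0},
  {"travel": [0,0,-3.5],"roll": 0},
  {"travel": [0,0,-4],"roll": 0},
  {"travel": [0,0,-4],"roll": 0},
  {"travel": [0,0,-4],"roll": 0},
])

```text
t: 15.93
ee_pos: [0.5275, 0.0062, 0.1653]
tool_rot: [0.003, 0.342, 0.94, 0.001]
ft_force: [-0.3, 0.3, -0.8]
width: 0.0702
```

```bash
python3 look.py w9; python3 held.py pics/w9.npz .07
```

```text
15.9333 [0.52745723 0.00622355 0.16533737] jaw ang 50.02729711063998 [-0.00820762 -0.03053586 -0.01211878] [-0.25494906  0.27447562 -0.84218244] 0.07021686252022707
(0.5127, -0.0697) 322 [504.8 -66.4] [11.1 17.4] ang 160.37026977539062 pca 146.036393649123 0.09548737245544985
(0.5256, 0.0071) 870 [525.6   7.4] [10.7 34.4] ang 160.98638916015625 pca 161.1431346757467 0.09561490442813246
(0.5383, 0.0837) 891 [538.4  84. ] [10.8 33.8] ang 175.20481872558594 pca 174.74826515483383 0.09555221262492547
(0.5514, 0.1605) 758 [551.3 160.3] [11.  34.8] ang 175.5225830078125 pca 175.53291874596098 0.09549225344660181
plane slope [-0.66151159  0.60185132] z 0.27721711412825234 43
centre [512.93302589  54.26722116] r range [28.30202801 60.12237692] encl ((517.1694946289062, 50.17170715332031), 55.26826858520508)
```

View pics/w9b.png

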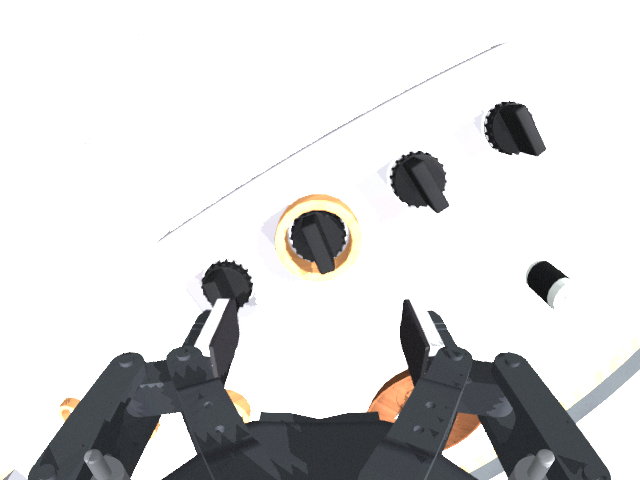

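The ring lies around cap 2 at pixel (318,238). I check its height and centre, then hand in.

Run:
```python
from h import *
z=dict(np.load('pics/w9.npz'));W=cloud(z,True);hsv=cv2.cvtColor(z['im'],cv2.COLOR_RGB2HSV)
m=(hsv[...,0]<22)&(hsv[...,1]>70)&(abs(W[...,2]-.08)<.004)&(np.linalg.norm(W[...,:2]-[.5256,.0072],axis=-1)<.05)
P=W[m]; print(len(P),np.percentile(P[:,2],[5,50,95]))
Q=P[:,:2]*1000; s=np.linalg.lstsq(np.c_[2*Q,np.ones(len(Q))],(Q**2).sum(1),rcond=None)[0]; print(s[:2],cv2.minEnclosingCircle(Q.astype(np.float32)))
A=np.c_[P[:,:2]-P[:,:2].mean(0),np.ones(len(P))]; print(np.linalg.lstsq(A,P[:,2],rcond=None)[0])
print(arm.close_job())
```

```text
2434 [0.07762265 0.07949929 0.08064404]
[526.06354486   6.92790407] ((526.3650512695312, 6.697574615478516), 28.927846908569336)
[ 0.00071093 -0.00268341  0.07939725]
the job is handed in; nothing more can be done
None
```

The slack cap is the second from the robot's right, at about (0.525, 0.007) m. It now has the marker ring lying flat around it, and the job is handed in (no verdict is reported).

- **Finding it:** I tried two caps. The third (y ≈ 84 mm) resisted at 0.24 N m within 3°, so I eased off and called it firm. The second held at about 0.09–0.13 N m while it kept turning. I did not test the other two, as the slack one was already found.
- **Turning it:** I turned the slack cap about 21° clockwise (0.36 rad); the wing's direction before and after, seen by camera, agreed with that.
- **Marking it:** I used the ring nearest the base (0.593 m away; the others were over 0.67 m). After release its top measured 79.5 mm, so it sits on the 60 mm face, and its tilt was under 0.3°. Its centre was within 1 mm of the cap axis.
- **Last state:** The gripper is open and about 100 mm clear above the ring, touching nothing, at about 16 s of the 72 s allowed. I saw no sign of strain or heavy contact.
- **A failed check:** One plane-fit script failed on the final picture because its height cut took in other brown things. The direct height and centre measurement above replaced it.

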